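# Lock the last tie rod of a soil test cell with its wing nut

### The job

This acrylic test cell goes on the vibrating table next, but one of its three tie rods, the one at the brass spout on the rim of the top end plate, is not locked yet. First snug its round knurled clamp nut down onto its washer (clockwise, it is only a fraction of a turn slack), and only then run the wing nut above it down onto the clamp nut and tighten it to about 0.35 N m, a push of some 11 N near the tip of a wing, so that the two nuts lock; over 0.6 N m the acrylic may crack. Do not lean on the acrylic plate, and leave the other things on the bench where they are.

Things in the scene. Friction and masses are not known exactly. Their poses are not given: they have to be found in the camera images.
- cell: Test cell, fixed on a round steel foot (210 mm): clear acrylic tube between two round clear acrylic end plates, held by three upright 16 mm steel tie rods on a 74 mm radius. Origin: on the bench under its centre; z up; its x axis points from the centre to the open rod (axis at x = 74 mm, y = 0). Rods end 207 mm above the bench. The other two rods carry the same nuts, already locked.
- end_plate: Top end plate, clear acrylic, 190 mm across, 18 mm thick; origin at its centre, its upper face 161 mm above the bench. A brass spout (31 mm long) sticks out level from its rim at the open rod; a brass vent plug, 24 mm across and 13 mm high, stands in its middle. The robot may press on it with no more than 30 N.
- washer: Steel washer under the open rod's clamp nut, 48 mm across, 3 mm thick, fixed on the end plate. Origin: centre of its upper face, on the rod's axis, 164 mm above the bench; the clamp nut seats on this face.
- clamp_nut: Round knurled brass clamp nut on the open rod, 44 mm across, 16 mm high, right-hand thread, 2 mm pitch (clockwise from above goes down). Origin: its centre; z up. Starts 0.16 to 0.35 mm (0.5 to 1.1 rad) above the washer; running torque 0.02 N m. Seated, its centre is 8 mm above the washer's face; then torque climbs 0.1 N m in about 0.25 rad. Snug is 0.1 to 0.2 N m (over 5 N).
- wing_nut: Steel wing nut above, same thread. Origin: centre of its underside; z up; wings along its x axis. Hub 29 mm across, 15 high; two wings 6 mm thick, 13 to 36 mm off the rod's axis, 12 to 36 mm above the underside. Starts 2 to 4 mm (1 to 2 turns) above the seated clamp nut. Bearing (8 mm above the clamp nut's centre), it turns 1 rad more to 0.35 N m, pressing with 40 to 60 N; friction holds it.
- beaker_mid (a point): Bystander: glass beaker, 92 mm across, 116 mm high. Point at its centre.
- dish_mid (a point): Bystander: glass bowl, 130 mm across, 50 mm high. Point at its centre.
- funnel_mid (a point): Bystander: white plastic funnel standing mouth down, 100 mm across, 95 mm high. Point half-way up.
- spoon_mid (a point): Bystander: steel spoon, 190 mm long. Point at its middle.
- rule_mid (a point): Bystander: flat aluminium rule, 300 x 28 x 4 mm. Point at its middle.
- brush_mid (a point): Bystander: bench brush, 200 mm long. Point at its middle.
- stone_mid (a point): Bystander: flat round porous stone, 99 mm across, 12 mm thick. Point at its centre.
- tin_mid (a point): Bystander: lidded aluminium sample tin, 70 mm across, 60 mm high. Point at its centre.
Not all that is in view belongs to the job. Leave any brown look-alike of the cell alone.

How it is judged (in metres and radians):
On the way, in this order (a step that is already met when the one before it is completed fails the run):
1. the clamp nut bears on its washer by itself, before the wing nut presses on it (contact force between clamp_nut and washer above 5 N and contact force between wing_nut and clamp_nut below 1 N), for 0.2 s.
2. the wing nut is tightened against the clamp nut (contact force between wing_nut and clamp_nut above 25 N), for 0.2 s.
At the end, for the whole second after the job is handed in: The clamp nut sits on its washer (pressed by more than 15 N) and the wing nut on the clamp nut (pressed by more than 25 N, about 0.17 N m of tightening), both at rest and let go (contact force between wing_nut and clamp_nut above 25 N and contact force between clamp_nut and washer above 15 N and z of wing_nut in the frame of clamp_nut below 0.009 m and z of clamp_nut in the frame of washer below 0.0095 m and angular speed of each of wing_nut, clamp_nut below 0.05 rad/s); the robot touches nothing.
It fails at once if a nut is overtightened and cracks the acrylic (more than 110 N under the clamp nut or between the nuts, over 0.6 N m) (contact force between clamp_nut and washer above 110 N or contact force between wing_nut and clamp_nut above 110 N).
It fails at once if the robot leans on the acrylic end plate with more than 30 N (contact force between any of the fingers, the arm and end_plate above 30 N).
It fails at once if a thing standing by on the bench is moved by more than 25 mm (distance of any of beaker_mid, dish_mid, funnel_mid, spoon_mid, rule_mid, brush_mid, stone_mid, tin_mid from where it was at the start of the episode above 0.025 m).
It also fails if it takes over 67 s, if anything falls off the work surface, if the arm or the gripper's body presses on something with over 40 N, if the wrist force passes 120 N, or if a joint passes its speed limit or range.

### The arm

A 6-joint arm with a two-finger parallel gripper is mounted at the origin on the work surface. World frame = base frame: x ahead of the robot, y to its left, z up, the work surface at z = 0. Lengths are in mm, angles in rad, forces in N, time in s.
With the tool pointing down it reaches from about 350 to 875 mm from the base axis. Payload 4.2 kg.
Tool frame: the origin (TCP) lies midway between the tips of the shut fingers; the grasp point (between the pads) lies 19 mm behind it; z points along the fingers, y is the line along which they close (so a half turn about z gives the same grasp; the last joint's range is limited). The gripper opens to 85 mm and grips with 20 to 120 N. Pads are 22 mm wide; open, the fingers measure 114 mm over their backs; the gripper's body (76 mm by 85 mm) begins 54 mm behind the grasp point. The pads swing forward as they close: fully open they stand 13 mm farther back than shut.
Start: joints at [-0.94, 0.385, 0.008, 0, -1.194, -0.259], TCP at [227.072, -582.269, 231.312] pointing down, gripper open.
Joint ranges: [-3.14, 3.14], [-1.21, 2.06], [-1.07, 1.41], [-3.16, 2.05], [-2.99, -0.16], [-3.1, 3.1]. Speed limits (rad/s): [2.79, 2.79, 3.14, 3.14, 3.14, 3.14].

### API

Orientations are given as a unit quaternion [x, y, z, w].
In Python, from bench import arm gives the robot as it stands.
- The arm moves only by the tool send_rows, never from a script. Its argument "targets" is a list of rows, each an object of numbers: "gripper": the gripper command: -1 is fully open, 1 is shut, values between are in proportion; "x", "y", "z": the shift along the tool's x, y, z in cm; "ax", "ay", "az": the turn, a rotation vector about the tool's x, y, z in degrees. A call has 1 to 5 rows; each row shifts and turns the commanded pose from where the row before left it, along the tool's axes as they then stand; what a row does not reach is not made up. A row lasts 1/12 s, in which the tool goes at most 41.7 mm and 7.16 degrees, less where a joint would pass 70% of its speed; a pose out of reach is approached as far as the arm can. A call is refused whole if a number of a shift passes 4.17 or a number of a turn 7.16, either way. A call with a gripper value outside its range is refused whole. The fingers move at their own pace and stop on an object; the grip force is fixed at half the most. Time passes only in rows, so rows that do not move let the fingers close. It gives the time, the measured TCP pose, the force, the opening and the grip force at its end, in the units of the state.
- arm.read_state(): the state, without advancing time (a new reading comes with each control period).
- arm.get_image(name): name is "side" or "top" or "wrist"; returns (picture, depth): 384x512x3 uint8, red, green, blue; 384x512 float32, mm along the optical axis (not along the pixel's ray), 0 where there is no reading.
- arm.camera_model(name): a dict with "fx", "fy", "cx", "cy" (pixels), "cam_to_world" (4x4, takes a point from camera to world coordinates). Camera axes: x right, y down, z forward; pixel columns grow to the right and rows downward; lengths in mm; the calibration is good to about 2 mm. A picture is of the moment at which its call begins: read the wrist's pose just before it. camera_model takes no time and is no camera call; for the wrist camera it gives the pose at the moment of the call.
- arm.job_done(): hands the job in; it is judged then, once.
Trained networks look in the newest picture that a camera, given by its name, has taken for a name from the list of things; names that differ only in an ending like _2 or _b are one class to them, and where a whole thing is asked for, a point or a joint stands for the part that bears it (a point fixed in the world has none). Each returns a list of dicts, best first, with "score" (0 to 1); they miss things now and then, are a little off and sometimes report something else, mostly with a low value. They report only what shows in the picture. A call takes as long as a camera call. They do not tell look-alikes from the thing itself.
- arm.boxes_of(camera, thing): "rect" ([left, top, width, height] in pixels, round what is visible of it).
The state is a dict: "clock": time; "joints": joint angles; "joint_vel": joint speeds; "joint_efforts": joint torques, N m; "position": TCP position; "ee_rot": TCP orientation; "contact_force": force on the tool from outside, world axes, zero at the start; "wrist_torque": the same for the moment, N m; "gripper_width": finger opening in mm; "grasp_force": force on a finger pad.
Only numpy, scipy, OpenCV 4.12 (cv2) and the standard library are available. Lean on these libraries where they do the work, as an engineer would, in place of code of your own. Each camera call takes 0.05 s, during which the arm holds its last target. There are 200 camera calls.

## Working session

There is one attempt and no reset: what is moved stays moved. The work goes in short steps, Python scripts to look and compute and a tool call to move; the robot and the scene stay as the last step left them, time stands still between calls to the robot, and variables do not carry over. Pictures are saved under pics/ and viewed, at most 10 in all, crops included, and the job is handed in when it is done.

Besides the shell and the picture viewer there is one more tool, called in YAML: its name, and indented under it one key for each argument. send_rows: Moves the arm, as the interface text tells. Its arguments: {"type":"object","properties":{"targets":{"type":"array"}},"required":["targets"]}

```bash
mkdir -p pics; cat > h.py <<'E'
from bench import arm
import numpy as np, cv2
def save(n,f,crop=None,s=1):
    im,d=arm.get_image(n); c=im
    if crop: x,y,w,h=crop; c=im[y:y+h,x:x+w]
    c=cv2.resize(c,None,fx=s,fy=s,interpolation=cv2.INTER_CUBIC)
    cv2.imwrite('pics/'+f,c[:,:,::-1]); return im,d
def pt(n,u,v,z,m=None):
    m=m or arm.camera_model(n); T=np.array(m['cam_to_world']); p=T@np.array([(u-m['cx'])/m['fx']*z,(v-m['cy'])/m['fy']*z,z,1]); return p[:3]
def ray_z(n,u,v,Z,m=None):
    m=m or arm.camera_model(n); T=np.array(m['cam_to_world']); r=T[:3,:3]@np.array([(u-m['cx'])/m['fx'],(v-m['cy'])/m['fy'],1]); o=T[:3,3]; return o+r*(Z-o[2])/r[2]
E
python3 - <<'E'
from h import *
i1,d1=arm.get_image('top'); i2,d2=arm.get_image('side')
cv2.imwrite('pics/a.png',cv2.resize(np.hstack([i1,i2]),(800,300),interpolation=cv2.INTER_AREA)[:,:,::-1])
cv2.imwrite('pics/top.png',cv2.resize(i1,(800,600))[:,:,::-1]);cv2.imwrite('pics/side.png',cv2.resize(i2,(800,600))[:,:,::-1])
for c,d in (('top',d1),('side',d2)):
  print(c,np.round(arm.camera_model(c)['cam_to_world'],2)[:3].tolist(),arm.camera_model(c)['fx'])
  for t in ('cell','wing_nut','clamp_nut','washer','end_plate'):
    for b in arm.boxes_of(c,t)[:4]:
      x,y,w,h=b['rect'];u,v=x+w/2,y+h/2
      print(t,round(b['score'],2),np.round(b['rect']).tolist(),pt(c,u,v,d[int(v),int(u)]).round(0))
s=arm.read_state();print(s)
E
```

```text
top [[-0.01, -0.99, 0.13, 231.68], [-1.0, 0.01, 0.0, -36.33], [-0.0, -0.13, -0.99, 1733.89]] 471.22593296027156
cell 0.82 [110.0, 230.0, 73.0, 68.0] [189. 320. 162.]
cell 0.76 [213.0, 114.0, 54.0, 74.0] [565.   9. 159.]
cell 0.4 [306.0, 106.0, 27.0, 24.0] [ 720. -286.   13.]
wing_nut 0.55 [233.0, 119.0, 6.0, 9.0] [646.  20. 212.]
wing_nut 0.44 [131.0, 236.0, 6.0, 20.0] [250. 351. 201.]
clamp_nut 0.69 [324.0, 141.0, 14.0, 50.0] [ 538. -325.    7.]
clamp_nut 0.62 [228.0, 121.0, 14.0, 12.0] [638.  22. 205.]
clamp_nut 0.48 [136.0, 238.0, 6.0, 14.0] [251. 343. 179.]
end_plate 0.83 [211.0, 116.0, 56.0, 63.0] [575.  11. 170.]
end_plate 0.6 [110.0, 229.0, 61.0, 66.0] [194. 338. 161.]
side [[-0.99, -0.08, 0.08, 367.57], [-0.11, 0.67, -0.74, 811.71], [0.01, -0.74, -0.67, 872.78]] 405.6870461705369
cell 0.87 [313.0, 273.0, 123.0, 111.0] [188. 369. 161.]
cell 0.63 [167.0, 158.0, 93.0, 105.0] [567.  76. 157.]
wing_nut 0.71 [177.0, 175.0, 15.0, 17.0] [648.  30. 203.]
wing_nut 0.7 [324.0, 302.0, 42.0, 20.0] [253. 368. 205.]
wing_nut 0.65 [108.0, 297.0, 83.0, 17.0] [695. 282.  20.]
clamp_nut 0.52 [3
[... 321 characters left out ...]
1,  3.84681441e-01,  7.89888832e-03, -1.74812945e-05,
       -1.19402220e+00, -2.58613401e-01]), 'joint_vel': array([ 1.85265970e-05, -5.76263045e-04, -7.93594201e-04, -3.10967099e-04,
       -2.80715783e-04, -1.20794091e-03]), 'joint_efforts': array([ 2.40589243e-04, -3.91830611e+01,  1.88530111e+01,  4.18885320e+00,
       -3.94691433e-04,  4.41412411e-06]), 'position': array([ 227.06596768, -582.26050213,  231.32025647]), 'ee_rot': array([-1.84815904e-01,  9.82773159e-01,  7.29620466e-06,  5.52721510e-06]), 'contact_force': array([ 0.02216625,  0.50538606, -0.7031121 ]), 'wrist_torque': array([-0.01067672, -0.0043804 ,  0.0124565 ]), 'grasp_force': 0.0, 'gripper_width': 85.68098312620053}
```

View pics/top.png

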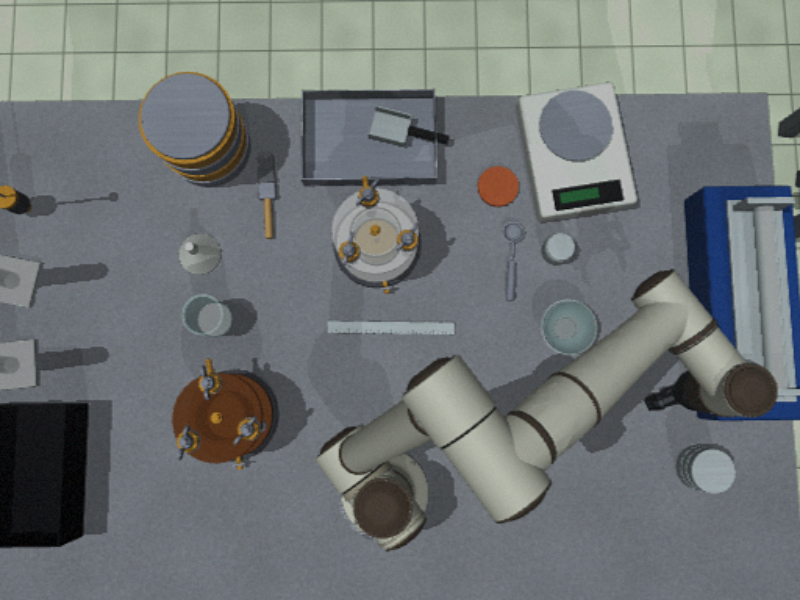

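View pics/side.png

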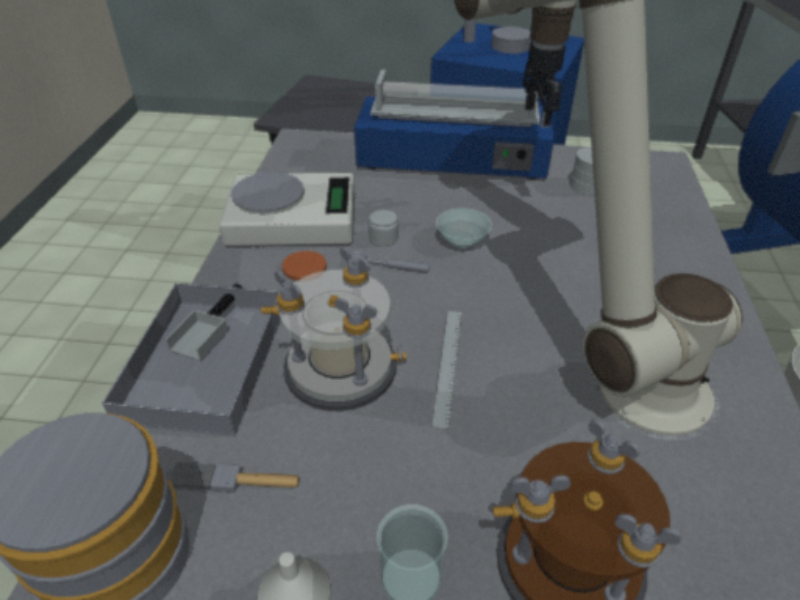

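The clear cell is at (376,235) in top. The candidates are its wing nuts at (367,195), (349,250) and (407,238), plus the brown cell's at (208,383), (187,440) and (248,428). The brown cell is excluded. The rim spout appears at the far rod, (367,182), with a lower brass fitting at (387,287). I'll check this in a close crop.

```bash
python3 - <<'E'
from h import *
i1,d1=arm.get_image('top'); i2,d2=arm.get_image('side')
a=cv2.resize(i1[105:195,200:280],(400,450),interpolation=cv2.INTER_CUBIC)
b=cv2.resize(i2[150:260,162:262],(400,440),interpolation=cv2.INTER_CUBIC)
b=np.vstack([b,np.zeros((10,400,3),np.uint8)])
cv2.imwrite('pics/b.png',np.hstack([a,b])[:,:,::-1])
for u,v in((235,125),(223,160),(260.5,152.5),(240,148)): print(ray_z('top',u,v,205).round(0),d1[int(v),int(u)])
E
```

```text
[644.  23. 205.] 1573.3933
[526.  63. 205.] 1551.6886
[550. -61. 205.] 1552.5746
[566.   7. 205.] 1589.1888
```

View pics/b.png

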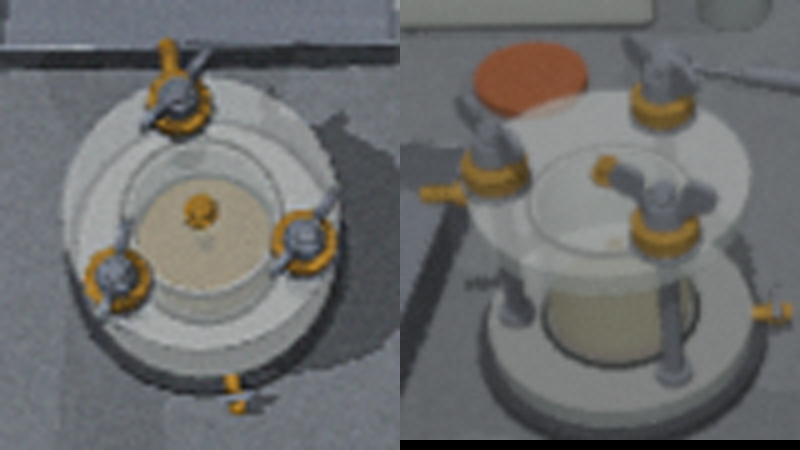

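The crop confirms it: the brass spout (crop 168,50) is at the far rod (crop 178,97), near world (644,22). The brass tap at (235,385) is low on the foot. I'll lift and go over there.

send_rows:
  targets:
    - {"z":-4,"gripper":-1}
    - {"z":-4}
    - {"x":-3.3,"y":2.24}
    - {"x":-3.3,"y":2.24}
    - {"x":-3.3,"y":2.24}

```text
$.targets[0]: bad value
```

send_rows:
  targets:
    - {"x":-3.3,"y":2.24}
    - {"x":-3.3,"y":2.24}
    - {"x":-3.3,"y":2.24}
    - {"x":-3.3,"y":2.24}
    - {"x":-3.3,"y":2.24}

```text
$.targets[0]: bad value
```

send_rows:
  targets:
    - {"x":-3.3,"y":2.24}
    - {"x":-3.3,"y":2.24}
    - {"x":-3.3,"y":2.24}
    - {"x":-3.3,"y":2.24}
    - {"x":-3.3,"y":2.24}

```text
$.targets[0]: bad value
```

send_rows:
  targets:
    - {"gripper":-1,"x":0,"y":0,"z":-4,"ax":0,"ay":0,"az":0}
    - {"gripper":-1,"x":0,"y":0,"z":-4,"ax":0,"ay":0,"az":0}
    - {"gripper":-1,"x":-3.3,"y":2.24,"z":0,"ax":0,"ay":0,"az":0}

```text
clock: 0.95
position: [248.9, -556.2, 320.0]
ee_rot: [-0.182, 0.983, -0.009, 0.001]
contact_force: [2.1, -0.8, 2.8]
gripper_width: 85.2
grasp_force: 0.0
```

send_rows:
  targets:
    - {"gripper":-1,"x":-3.3,"y":2.24,"z":0,"ax":0,"ay":0,"az":0}
    - {"gripper":-1,"x":-3.3,"y":2.24,"z":0,"ax":0,"ay":0,"az":0}
    - {"gripper":-1,"x":-3.3,"y":2.24,"z":0,"ax":0,"ay":0,"az":0}
    - {"gripper":-1,"x":-3.3,"y":2.24,"z":0,"ax":0,"ay":0,"az":0}
    - {"gripper":-1,"x":-3.3,"y":2.24,"z":0,"ax":0,"ay":0,"az":0}

```text
clock: 1.37
position: [363.3, -383.4, 311.6]
ee_rot: [-0.185, 0.983, -0.0, 0.0]
contact_force: [0.8, -0.9, -0.2]
gripper_width: 85.5
grasp_force: 0.0
```

send_rows:
  targets:
    - {"gripper":-1,"x":-3.3,"y":2.24,"z":0,"ax":0,"ay":0,"az":0}
    - {"gripper":-1,"x":-3.3,"y":2.24,"z":0,"ax":0,"ay":0,"az":0}
    - {"gripper":-1,"x":-3.3,"y":2.24,"z":0,"ax":0,"ay":0,"az":0}
    - {"gripper":-1,"x":-3.3,"y":2.24,"z":0,"ax":0,"ay":0,"az":0}
    - {"gripper":-1,"x":-3.3,"y":2.24,"z":0,"ax":0,"ay":0,"az":0}

```text
clock: 1.78
position: [476.4, -219.0, 311.8]
ee_rot: [-0.185, 0.983, -0.0, 0.0]
contact_force: [0.4, -1.3, -0.8]
gripper_width: 85.4
grasp_force: 0.0
```

send_rows:
  targets:
    - {"gripper":-1,"x":-3.3,"y":2.24,"z":0,"ax":0,"ay":0,"az":0}
    - {"gripper":-1,"x":-3.3,"y":2.24,"z":0,"ax":0,"ay":0,"az":0}
    - {"gripper":-1,"x":-3.3,"y":2.24,"z":0,"ax":0,"ay":0,"az":0}
    - {"gripper":-1,"x":0,"y":0,"z":0,"ax":0,"ay":0,"az":0}
    - {"gripper":-1,"x":0,"y":0,"z":0,"ax":0,"ay":0,"az":0}

```text
clock: 2.2
position: [544.4, -120.5, 310.8]
ee_rot: [-0.186, 0.982, 0.0, -0.0]
contact_force: [-0.1, -0.6, 0.2]
gripper_width: 85.4
grasp_force: 0.0
```

```bash
python3 - <<'E'
from h import *
im,d=save('wrist','w1.png',None,1.5)
s=arm.read_state();print(s['position'],s['ee_rot'],s['joints'])
m=arm.camera_model('wrist');print(np.round(m['cam_to_world'],3),m['fx'])
for t in ('wing_nut','clamp_nut','washer'):
    for b in arm.boxes_of('wrist',t)[:4]: print(t,round(b['score'],2),np.round(b['rect']).tolist())
np.save('d.npy',d)
E
```

```text
[ 543.69721919 -121.63592099  311.04895455] [-1.85599467e-01  9.82625407e-01 -3.11036886e-07 -3.82828048e-04] [ 7.08631819e-02  2.22871490e-01 -2.33097960e-02  9.18493441e-05
 -1.32537550e+00 -1.26831804e+00]
[[-3.64000e-01  8.81000e-01  3.01000e-01  4.66815e+02]
 [ 9.31000e-01  3.45000e-01  1.16000e-01 -1.51935e+02]
 [-1.00000e-03  3.22000e-01 -9.47000e-01  4.53471e+02]
 [ 0.00000e+00  0.00000e+00  0.00000e+00  1.00000e+00]] 287.98649702386746
wing_nut 0.94 [310.0, 304.0, 37.0, 50.0]
clamp_nut 0.83 [313.0, 284.0, 28.0, 40.0]
washer 0.58 [315.0, 285.0, 17.0, 19.0]
washer 0.49 [256.0, 126.0, 216.0, 226.0]
```

View pics/w1.png

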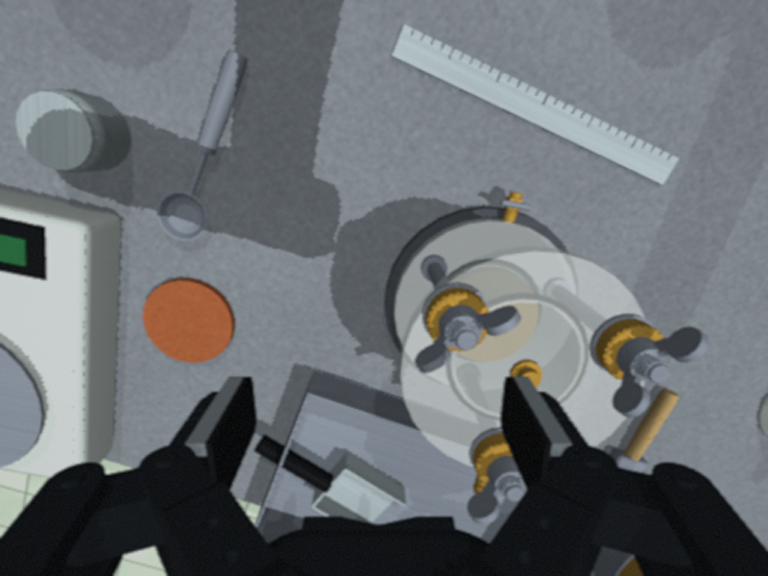

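The wrist view shows the open rod at the lower edge, (495,470), partly behind the right finger. I'll shift for a clear look.

send_rows:
  targets:
    - {"gripper":-1,"x":-1.65,"y":3.1,"z":0,"ax":0,"ay":0,"az":0}
    - {"gripper":-1,"x":-1.65,"y":3.1,"z":0,"ax":0,"ay":0,"az":0}
    - {"gripper":-1,"x":-1.65,"y":3.1,"z":0,"ax":0,"ay":0,"az":0}
    - {"gripper":-1,"x":-1.65,"y":3.1,"z":0,"ax":0,"ay":0,"az":0}
    - {"gripper":-1,"x":0,"y":0,"z":0,"ax":0,"ay":0,"az":0}

```text
clock: 2.82
position: [560.3, 20.3, 311.4]
ee_rot: [-0.186, 0.983, 0.0, 0.001]
contact_force: [0.2, -0.6, -0.2]
gripper_width: 85.5
grasp_force: 0.0
```

send_rows:
  targets:
    - {"gripper":-1,"x":0,"y":0,"z":0,"ax":0,"ay":0,"az":0}
    - {"gripper":-1,"x":0,"y":0,"z":0,"ax":0,"ay":0,"az":0}

```text
clock: 2.98
position: [559.7, 16.2, 311.6]
ee_rot: [-0.184, 0.983, -0.0, 0.0]
contact_force: [-0.4, -0.1, -0.2]
gripper_width: 85.2
grasp_force: 0.0
```

```bash
python3 - <<'E'
from h import *
im,d=arm.get_image('wrist')
s=arm.read_state();print(s['position'],s['ee_rot'],s['joints'])
m=arm.camera_model('wrist')
T=np.array(m['cam_to_world']);p=np.linalg.inv(T)@np.array([644,22,200,1]);u=m['fx']*p[0]/p[2]+m['cx'];v=m['fy']*p[1]/p[2]+m['cy'];print(u,v)
x0,y0=int(max(0,u-65)),int(max(0,v-65)); c=im[y0:y0+130,x0:x0+130];print(x0,y0)
cv2.imwrite('pics/w2.png',cv2.resize(c,None,fx=4.5,fy=4.5,interpolation=cv2.INTER_CUBIC)[:,:,::-1])
np.savez('w2.npz',d=d,T=T,fx=m['fx'],fy=m['fy'],cx=m['cx'],cy=m['cy'])
V,U=np.mgrid[y0:y0+c.shape[0],x0:x0+c.shape[1]];Z=d[y0:y0+130,x0:x0+130]
P=np.stack([(U-m['cx'])/m['fx']*Z,(V-m['cy'])/m['fy']*Z,Z],-1).reshape(-1,3)@T[:3,:3].T+T[:3,3]
k=(Z.ravel()>0)&(np.hypot(P[:,0]-644,P[:,1]-22)<60)
for a,b in((168,182),(184,196),(197,206),(208,212),(212,216),(216,224)):
  q=P[k&(P[:,2]>a)&(P[:,2]<b)]
  if len(q)>3:
    w,e=np.linalg.eigh(np.cov(q[:,:2].T)); print(a,b,len(q),q.mean(0).round(1),q.min(0).round(1),q.max(0).round(1),np.degrees(np.arctan2(e[1,1],e[0,1])).round(1),np.sqrt(w).round(1))
for t in ('wing_nut','clamp_nut','washer'):
    for b in arm.boxes_of('wrist',t)[:4]: print(t,round(b['score'],2),np.round(b['rect']).tolist())
E
```

```text
[559.71912495  15.86437291 311.57599386] [-1.83945543e-01  9.82936428e-01 -9.18440680e-05  8.88865535e-05] [ 3.17858797e-01  2.27192473e-01 -1.64152156e-02  2.11882576e-04
 -1.32703677e+00 -1.51870826e+00]
228.16823171485444 265.8313853909815
163 200
168 182 591 [639.3  19.9 177.8] [584.3   3.8 168. ] [670.5  44.5 181.9] 151.6 [10.2 14.1]
184 196 216 [643.2  21.7 190.9] [632.3  11.  184. ] [665.1  40.2 196. ] 128.6 [3.8 9.1]
197 206 423 [650.   23.5 200.8] [6.240e+02 3.000e-01 1.971e+02] [677.1  46.7 206. ] 138.1 [ 4.  16.2]
208 212 116 [648.7  26.1 209.9] [6.235e+02 1.000e-01 2.080e+02] [677.1  50.9 212. ] 138.0 [ 1.7 24.7]
212 216 140 [650.6  25.1 214. ] [623.9   1.2 212. ] [678.6  50.5 216. ] 138.1 [ 1.9 25.3]
216 224 188 [650.3  27.  217.7] [627.5   3.3 216. ] [678.   49.2 220.1] 138.8 [ 2.  24.6]
wing_nut 0.86 [199.0, 255.0, 63.0, 46.0]
wing_nut 0.57 [487.0, 123.0, 24.0, 55.0]
clamp_nut 0.7 [211.0, 238.0, 40.0, 35.0]
clamp_nut 0.64 [142.0, 77.0, 206.0, 226.0]
washer 0.6 [214.0, 236.0, 37.0, 17.0]
```

View pics/w2.png

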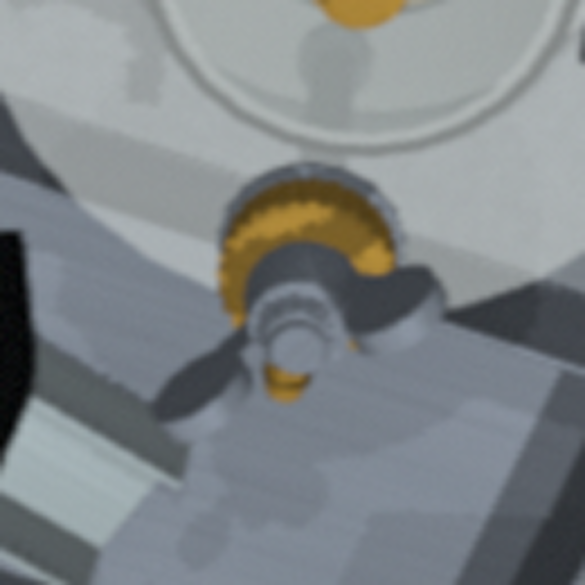

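The nut is at crop (298,350). Depth puts the wing tops at 220 mm, the wings along 138°, and the axis near (651,25.7). I'll move over it and give the wrist a half turn so the last joint has room to turn clockwise.

send_rows:
  targets:
    - {"gripper":-0.5,"x":-2.95,"y":-0.79,"z":0,"ax":0,"ay":0,"az":0}
    - {"gripper":-0.5,"x":-2.95,"y":-0.79,"z":0,"ax":0,"ay":0,"az":0}
    - {"gripper":-0.5,"x":-2.95,"y":-0.79,"z":0,"ax":0,"ay":0,"az":0}
    - {"gripper":-0.5,"x":0,"y":0,"z":0,"ax":0,"ay":0,"az":-7}
    - {"gripper":-0.5,"x":0,"y":0,"z":0,"ax":0,"ay":0,"az":-7}

```text
clock: 3.6
position: [652.3, 26.4, 309.2]
ee_rot: [-0.305, 0.952, 0.0, -0.001]
contact_force: [1.1, -1.1, -1.0]
gripper_width: 64.0
grasp_force: 0.0
```

send_rows:
  targets:
    - {"gripper":-0.5,"x":0,"y":0,"z":0,"ax":0,"ay":0,"az":-7}
    - {"gripper":-0.5,"x":0,"y":0,"z":0,"ax":0,"ay":0,"az":-7}
    - {"gripper":-0.5,"x":0,"y":0,"z":0,"ax":0,"ay":0,"az":-7}
    - {"gripper":-0.5,"x":0,"y":0,"z":0,"ax":0,"ay":0,"az":-7}
    - {"gripper":-0.5,"x":0,"y":0,"z":0,"ax":0,"ay":0,"az":-7}

```text
clock: 4.02
position: [651.1, 26.2, 311.2]
ee_rot: [-0.578, 0.816, 0.0, -0.0]
contact_force: [0.4, 0.5, 0.3]
gripper_width: 64.1
grasp_force: 0.0
```

send_rows:
  targets:
    - {"gripper":-0.5,"x":0,"y":0,"z":0,"ax":0,"ay":0,"az":-7}
    - {"gripper":-0.5,"x":0,"y":0,"z":0,"ax":0,"ay":0,"az":-7}
    - {"gripper":-0.5,"x":0,"y":0,"z":0,"ax":0,"ay":0,"az":-7}
    - {"gripper":-0.5,"x":0,"y":0,"z":0,"ax":0,"ay":0,"az":-7}
    - {"gripper":-0.5,"x":0,"y":0,"z":0,"ax":0,"ay":0,"az":-7}

```text
clock: 4.43
position: [651.0, 26.2, 311.3]
ee_rot: [0.796, -0.605, -0.0, 0.0]
contact_force: [-0.6, 0.3, -0.4]
gripper_width: 64.2
grasp_force: 0.0
```

send_rows:
  targets:
    - {"gripper":-0.5,"x":0,"y":0,"z":0,"ax":0,"ay":0,"az":-7}
    - {"gripper":-0.5,"x":0,"y":0,"z":0,"ax":0,"ay":0,"az":-7}
    - {"gripper":-0.5,"x":0,"y":0,"z":0,"ax":0,"ay":0,"az":-7}
    - {"gripper":-0.5,"x":0,"y":0,"z":0,"ax":0,"ay":0,"az":-7}
    - {"gripper":-0.5,"x":0,"y":0,"z":0,"ax":0,"ay":0,"az":-7}

```text
clock: 4.85
position: [651.0, 26.2, 311.3]
ee_rot: [0.941, -0.337, -0.0, 0.0]
contact_force: [-0.1, -0.5, 0.0]
gripper_width: 64.3
grasp_force: 0.0
```

send_rows:
  targets:
    - {"gripper":-0.5,"x":0,"y":0,"z":0,"ax":0,"ay":0,"az":-7}
    - {"gripper":-0.5,"x":0,"y":0,"z":0,"ax":0,"ay":0,"az":-7}
    - {"gripper":-0.5,"x":0,"y":0,"z":0,"ax":0,"ay":0,"az":-7}
    - {"gripper":-0.5,"x":0,"y":0,"z":0,"ax":0,"ay":0,"az":-7}
    - {"gripper":-0.5,"x":0,"y":0,"z":0,"ax":0,"ay":0,"az":-7}

```text
clock: 5.27
position: [651.0, 26.2, 311.3]
ee_rot: [0.999, -0.039, -0.0, 0.0]
contact_force: [0.4, 0.0, -0.6]
gripper_width: 64.1
grasp_force: 0.0
```

send_rows:
  targets:
    - {"gripper":-0.5,"x":0,"y":0,"z":0,"ax":0,"ay":0,"az":-7}
    - {"gripper":-0.5,"x":0,"y":0,"z":0,"ax":0,"ay":0,"az":0}
    - {"gripper":-0.5,"x":0,"y":0,"z":0,"ax":0,"ay":0,"az":0}

```text
clock: 5.52
position: [651.1, 26.5, 311.3]
ee_rot: [1.0, 0.018, -0.0, 0.0]
contact_force: [0.3, -0.4, -0.4]
gripper_width: 64.0
grasp_force: 0.0
```

```bash
cat >> h.py <<'E'
def cloud(im,d,m):
    T=np.array(m['cam_to_world']);V,U=np.mgrid[:384,:512]
    P=np.stack([(U-m['cx'])/m['fx']*d,(V-m['cy'])/m['fy']*d,d],-1)@T[:3,:3].T+T[:3,3]
    return P
def st():
    s=arm.read_state();q=s['ee_rot'];a=2*np.degrees(np.arctan2(q[1],q[0]))
    print('t',round(s['clock'],2),'pos',s['position'].round(1),'yt',round((a-90)%360,1),'j',s['joints'].round(2),'F',s['contact_force'].round(1),'M',s['wrist_torque'].round(3),'w',round(s['gripper_width'],1),'g',round(s['grasp_force'],1)); return s
E
python3 - <<'E'
from h import *
im,d=save('wrist','w3.png',None,1.3); m=arm.camera_model('wrist'); st()
P=cloud(im,d,m);r=np.hypot(P[...,0]-651,P[...,1]-25.7)
for a,b,R in((171,182,26),(184,197,17),(200,209.5,11),(209.5,222,42)):
  k=(d>0)&(P[...,2]>a)&(P[...,2]<b)&(r<R);q=P[k];w,e=np.linalg.eigh(np.cov(q[:,:2].T))
  print(a,b,k.sum(),q.mean(0).round(1),q.min(0).round(1),q.max(0).round(1),np.degrees(np.arctan2(e[1,1],e[0,1])).round(1))
z=np.load('w2.npz');T=z['T'];r=T[:3,:3]@np.array([(229.2-z['cx'])/z['fx'],(277.8-z['cy'])/z['fy'],1]);print(T[:3,3]+r*(207-T[2,3])/r[2])
E
```

```text
t 5.57 pos [651.1  26.6 311.3] yt 272.1 j [ 0.29  0.39  0.22 -0.   -1.4   1.32] F [-0.3 -0.  -0.2] M [ 0.02  -0.069 -0.043] w 64.0 g 0.0
171 182 642 [657.6  29.6 179.1] [630.2   5.4 171. ] [674.4  49.2 181.9] 46.3
184 197 235 [658.7  29.1 192.8] [640.8  12.7 184.1] [666.8  41.  197. ] 79.3
200 209.5 239 [653.4  27.3 205.6] [643.8  19.8 200. ] [660.3  34.7 207.9] 149.6
209.5 222 392 [654.9  25.6 215.7] [625.4   2.2 209.6] [680.8  52.1 219.5] 138.4
[652.26648129  26.64405017 207.        ]
```

View pics/w3.png

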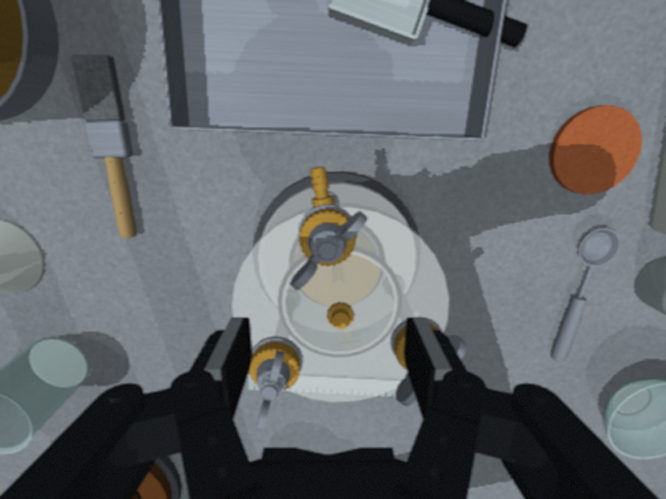

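The half-turned view confirms the spout at (320,185) beside the nut at (328,240). Both looks agree on an axis of about (652.2,27), so I'll go down over the clamp nut.

send_rows:
  targets:
    - {"gripper":-0.5,"x":0.11,"y":-0.04,"z":3.4,"ax":0,"ay":0,"az":0}
    - {"gripper":-0.5,"x":0,"y":0,"z":3.4,"ax":0,"ay":0,"az":0}
    - {"gripper":-0.5,"x":0,"y":0,"z":3.4,"ax":0,"ay":0,"az":0}
    - {"gripper":-0.5,"x":0,"y":0,"z":2.4,"ax":0,"ay":0,"az":0}
    - {"gripper":-0.5,"x":0,"y":0,"z":0,"ax":0,"ay":0,"az":0}

```text
clock: 5.98
position: [648.5, 27.1, 178.7]
ee_rot: [1.0, 0.018, -0.006, 0.001]
contact_force: [-1.2, 0.5, -2.4]
gripper_width: 64.0
grasp_force: 0.0
```

send_rows:
  targets:
    - {"gripper":-0.5,"x":0,"y":0,"z":1.0,"ax":0,"ay":0,"az":0}
    - {"gripper":-0.5,"x":0,"y":0,"z":0.5,"ax":0,"ay":0,"az":0}
    - {"gripper":-0.5,"x":0,"y":0,"z":0.3,"ax":0,"ay":0,"az":0}
    - {"gripper":-0.5,"x":0,"y":0,"z":0,"ax":0,"ay":0,"az":0}

```text
clock: 6.32
position: [652.6, 27.8, 168.1]
ee_rot: [1.0, 0.02, 0.001, -0.0]
contact_force: [-0.0, -0.4, 0.0]
gripper_width: 64.1
grasp_force: 0.0
```

```bash
python3 - <<'E'
from h import *
st(); save('wrist','w4.png',(120,150,270,234),2.2); st()
E
```

```text
t 6.32 pos [652.6  27.8 168.1] yt 272.3 j [ 0.29  0.48 -0.01  0.   -1.08  1.32] F [-0.  -0.4  0. ] M [-0.026  0.043  0.012] w 64.1 g 0.0
t 6.37 pos [652.7  27.8 168.4] yt 272.3 j [ 0.29  0.48 -0.01  0.   -1.08  1.32] F [-0.4  0.4  0.7] M [-0.009 -0.014 -0.054] w 64.5 g 0.0
```

View pics/w4.png

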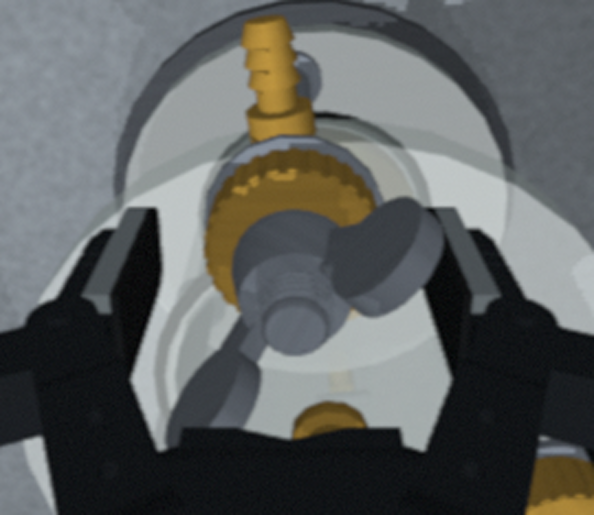

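The fingers straddle the clamp nut symmetrically: pads at x=160 and 427 in the crop, nut centre at 292, wing clear of the pads. I'll go 3 mm lower and close.

send_rows:
  targets:
    - {"gripper":-0.5,"x":0,"y":0,"z":0.3,"ax":0,"ay":0,"az":0}
    - {"gripper":1,"x":0,"y":0,"z":0,"ax":0,"ay":0,"az":0}
    - {"gripper":1,"x":0,"y":0,"z":0,"ax":0,"ay":0,"az":0}
    - {"gripper":1,"x":0,"y":0,"z":0,"ax":0,"ay":0,"az":0}
    - {"gripper":1,"x":0,"y":0,"z":0,"ax":0,"ay":0,"az":0}

```text
clock: 6.78
position: [652.3, 27.0, 165.3]
ee_rot: [1.0, 0.02, 0.0, 0.001]
contact_force: [-1.6, -3.0, 3.0]
gripper_width: 41.4
grasp_force: 60.6
```

```bash
python3 -c "
from h import *
st()"
```

```text
t 6.78 pos [652.3  27.  165.3] yt 272.3 j [ 0.29  0.48 -0.01  0.   -1.08  1.32] F [-1.6 -3.   3. ] M [-1.012  0.331  0.008] w 41.4 g 60.6
```

send_rows:
  targets:
    - {"gripper":1,"x":0,"y":0,"z":0.003,"ax":0,"ay":0,"az":6}
    - {"gripper":1,"x":0,"y":0,"z":0.003,"ax":0,"ay":0,"az":6}
    - {"gripper":1,"x":0,"y":0,"z":0.003,"ax":0,"ay":0,"az":6}
    - {"gripper":1,"x":0,"y":0,"z":0.003,"ax":0,"ay":0,"az":6}
    - {"gripper":1,"x":0,"y":0,"z":0.003,"ax":0,"ay":0,"az":6}

```text
clock: 7.2
position: [652.2, 26.7, 165.1]
ee_rot: [0.97, -0.242, 0.0, 0.001]
contact_force: [-0.9, -4.6, 4.0]
gripper_width: 41.8
grasp_force: 60.7
```

```bash
python3 -c "
from h import *
st()"
```

```text
t 7.2 pos [652.2  26.7 165.1] yt 242.0 j [ 0.29  0.48 -0.01  0.   -1.08  0.79] F [-0.9 -4.6  4. ] M [-1.266  0.347 -0.002] w 41.8 g 60.7
```

send_rows:
  targets:
    - {"gripper":1,"x":0,"y":0,"z":0.003,"ax":0,"ay":0,"az":6}
    - {"gripper":1,"x":0,"y":0,"z":0.003,"ax":0,"ay":0,"az":6}
    - {"gripper":1,"x":0,"y":0,"z":0,"ax":0,"ay":0,"az":0}

```text
clock: 7.45
position: [652.1, 26.7, 165.0]
ee_rot: [0.94, -0.34, 0.0, 0.001]
contact_force: [-1.6, -4.6, 4.7]
gripper_width: 41.9
grasp_force: 60.8
```

```bash
python3 -c "
from h import *
st()"
```

```text
t 7.45 pos [652.1  26.7 165. ] yt 230.2 j [ 0.29  0.48 -0.01  0.   -1.08  0.59] F [-1.6 -4.6  4.7] M [-1.514  0.463 -0.048] w 41.9 g 60.8
```

send_rows:
  targets:
    - {"gripper":1,"x":0,"y":0,"z":0.003,"ax":0,"ay":0,"az":6}
    - {"gripper":1,"x":0,"y":0,"z":0.003,"ax":0,"ay":0,"az":6}
    - {"gripper":1,"x":0,"y":0,"z":0,"ax":0,"ay":0,"az":0}

```text
clock: 7.7
position: [652.1, 26.6, 165.0]
ee_rot: [0.9, -0.436, 0.0, 0.001]
contact_force: [-1.5, -5.1, 5.3]
gripper_width: 41.6
grasp_force: 60.9
```

```bash
python3 - <<'E'
from h import *
st(); arm.get_image('wrist'); st(); arm.get_image('wrist'); st()
E
```

```text
t 7.7 pos [652.1  26.6 165. ] yt 218.3 j [ 0.29  0.48 -0.01  0.   -1.08  0.38] F [-1.5 -5.1  5.3] M [-1.606  0.512 -0.144] w 41.6 g 60.9
t 7.75 pos [652.1  26.6 165. ] yt 218.4 j [ 0.29  0.48 -0.01  0.   -1.08  0.38] F [-1.  -5.1  4.6] M [-1.576  0.577 -0.108] w 41.9 g 60.9
t 7.8 pos [652.   26.6 165. ] yt 218.4 j [ 0.29  0.48 -0.01  0.   -1.08  0.38] F [-1.8 -4.6  5.7] M [-1.588  0.596 -0.118] w 41.4 g 60.9
```

The torque is climbing, to about 0.12 N m, so the clamp nut has seated. A little more gives a sure snug.

send_rows:
  targets:
    - {"gripper":1,"x":0,"y":0,"z":0.002,"ax":0,"ay":0,"az":5}
    - {"gripper":1,"x":0,"y":0,"z":0,"ax":0,"ay":0,"az":0}
    - {"gripper":1,"x":0,"y":0,"z":0,"ax":0,"ay":0,"az":0}

```text
clock: 8.05
position: [652.0, 26.5, 165.0]
ee_rot: [0.881, -0.474, 0.0, 0.001]
contact_force: [-2.2, -5.6, 5.8]
gripper_width: 41.5
grasp_force: 60.9
```

```bash
python3 - <<'E'
from h import *
a=[st()['wrist_torque'][2]]
for i in range(3): arm.get_image('wrist'); a.append(arm.read_state()['wrist_torque'][2])
print(a)
E
```

```text
t 8.05 pos [652.   26.5 165. ] yt 213.4 j [ 0.29  0.48 -0.01  0.   -1.08  0.29] F [-2.2 -5.6  5.8] M [-1.573  0.618 -0.115] w 41.5 g 60.9
[np.float64(-0.1153265716540183), np.float64(-0.10032348229553252), np.float64(-0.1148186223113994), np.float64(-0.1497465180508185)]
```

send_rows:
  targets:
    - {"gripper":1,"x":0,"y":0,"z":0.002,"ax":0,"ay":0,"az":5}
    - {"gripper":1,"x":0,"y":0,"z":0.002,"ax":0,"ay":0,"az":5}
    - {"gripper":1,"x":0,"y":0,"z":0,"ax":0,"ay":0,"az":0}
    - {"gripper":1,"x":0,"y":0,"z":0,"ax":0,"ay":0,"az":0}

```text
clock: 8.53
position: [651.9, 26.5, 165.0]
ee_rot: [0.836, -0.549, 0.0, 0.001]
contact_force: [-1.1, -5.5, 5.4]
gripper_width: 41.5
grasp_force: 60.9
```

```bash
python3 - <<'E'
from h import *
a=[st()['wrist_torque'][2]]
for i in range(3): arm.get_image('wrist'); a.append(arm.read_state()['wrist_torque'][2])
print(np.round(a,3),np.mean(a))
E
```

```text
t 8.53 pos [651.9  26.5 165. ] yt 203.4 j [ 0.29  0.48 -0.01  0.   -1.08  0.12] F [-1.1 -5.5  5.4] M [-1.625  0.686 -0.138] w 41.5 g 60.9
[-0.138 -0.202 -0.173 -0.186] -0.17476209532901074
```

The clamp nut is snug at about 0.17 N m, 1.2 rad in total. Next I'll release, rise to hub height and turn perpendicular to the wings.

send_rows:
  targets:
    - {"gripper":-0.5,"x":0,"y":0,"z":0,"ax":0,"ay":0,"az":0}
    - {"gripper":-0.5,"x":0,"y":0,"z":0,"ax":0,"ay":0,"az":0}
    - {"gripper":-0.5,"x":0,"y":0,"z":0,"ax":0,"ay":0,"az":0}
    - {"gripper":-0.5,"x":0,"y":0,"z":-1.1,"ax":0,"ay":0,"az":0}
    - {"gripper":-0.5,"x":0,"y":0,"z":-1.0,"ax":0,"ay":0,"az":-5}

```text
clock: 9.1
position: [652.0, 28.2, 185.0]
ee_rot: [0.859, -0.512, -0.0, 0.0]
contact_force: [0.4, -0.5, 0.3]
gripper_width: 64.5
grasp_force: 0.0
```

send_rows:
  targets:
    - {"gripper":-0.5,"x":0,"y":0,"z":0,"ax":0,"ay":0,"az":-7}
    - {"gripper":-0.5,"x":0,"y":0,"z":0,"ax":0,"ay":0,"az":-7}
    - {"gripper":-0.5,"x":0,"y":0,"z":0,"ax":0,"ay":0,"az":-6}
    - {"gripper":-0.5,"x":0,"y":0,"z":0,"ax":0,"ay":0,"az":0}
    - {"gripper":-0.5,"x":0,"y":0,"z":0,"ax":0,"ay":0,"az":0}

```text
clock: 9.52
position: [652.4, 28.2, 185.6]
ee_rot: [0.934, -0.357, 0.0, -0.0]
contact_force: [0.8, 0.8, 0.3]
gripper_width: 64.0
grasp_force: 0.0
```

```bash
cat >> h.py <<'E'
def look(c=(652,27)):
    m=arm.camera_model('wrist'); im,d=arm.get_image('wrist'); s=st(); P=cloud(im,d,m)
    a=np.radians((2*np.degrees(np.arctan2(s['ee_rot'][1],s['ee_rot'][0]))-90)); y=np.array([np.cos(a),np.sin(a)])
    dx=P[...,:2]-np.array(c); r=np.hypot(dx[...,0],dx[...,1]); wy=abs(dx@y)
    for lo,hi,R in((209.5,222,42),(200,209.5,11)):
        k=(d>0)&(P[...,2]>lo)&(P[...,2]<hi)&(r<R)&(wy<24)&(im.max(-1)>45); q=P[k]
        if len(q)<5: print('none'); continue
        w,e=np.linalg.eigh(np.cov(q[:,:2].T)); g=(q.min(0)+q.max(0))/2
        print(lo,k.sum(),'mid',g.round(1),'zmax',np.percentile(q[:,2],98).round(1),'ang',np.degrees(np.arctan2(e[1,1],e[0,1])).round(1)%180)
    return im
E
python3 -c "
from h import *
im=look(); cv2.imwrite('pics/w5.png',cv2.resize(im[150:,120:390],None,fx=2,fy=2)[:,:,::-1])"
```

```text
t 9.57 pos [652.4  28.1 185.4] yt 228.2 j [ 0.29  0.46  0.02 -0.   -1.12  0.55] F [-0.   0.  -0.5] M [ 0.017 -0.025  0.03 ] w 64.3 g 0.0
209.5 1121 mid [653.9  25.3 214.7] zmax 219.0 ang 138.5
200 773 mid [652.1  27.  204.1] zmax 207.5 ang 49.5
```

View pics/w5.png

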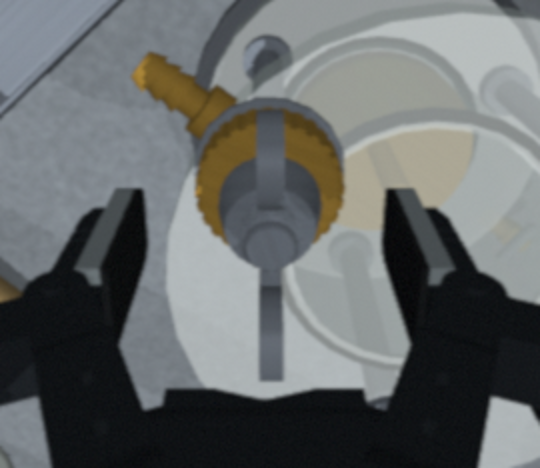

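Wings (272,250) line up with the tool and the pads (145 and 385) sit at equal distances on either side. The gap is about 3 mm, roughly 1.5 turns. I'll grip the hub and run it down.

send_rows:
  targets:
    - {"gripper":-0.5,"x":0.06,"y":0.12,"z":0,"ax":0,"ay":0,"az":0}
    - {"gripper":1,"x":0,"y":0,"z":0,"ax":0,"ay":0,"az":0}
    - {"gripper":1,"x":0,"y":0,"z":0,"ax":0,"ay":0,"az":0}
    - {"gripper":1,"x":0,"y":0,"z":0,"ax":0,"ay":0,"az":0}
    - {"gripper":1,"x":0,"y":0,"z":0,"ax":0,"ay":0,"az":0}

```text
clock: 9.98
position: [652.0, 26.6, 185.3]
ee_rot: [0.934, -0.356, 0.0, -0.0]
contact_force: [0.2, 1.4, 1.0]
gripper_width: 24.8
grasp_force: 59.4
```

send_rows:
  targets:
    - {"gripper":1,"x":0,"y":0,"z":0,"ax":0,"ay":0,"az":0}
    - {"gripper":1,"x":0,"y":0,"z":0.004,"ax":0,"ay":0,"az":7}
    - {"gripper":1,"x":0,"y":0,"z":0.004,"ax":0,"ay":0,"az":7}
    - {"gripper":1,"x":0,"y":0,"z":0.004,"ax":0,"ay":0,"az":7}

```text
clock: 10.32
position: [651.9, 26.5, 185.2]
ee_rot: [0.852, -0.523, 0.0, -0.0]
contact_force: [-0.5, 0.7, 0.2]
gripper_width: 25.2
grasp_force: 59.5
```

```bash
python3 -c "
from h import *
look()"
```

```text
t 10.37 pos [651.9  26.5 185.2] yt 206.7 j [ 0.29  0.46  0.01  0.   -1.12  0.18] F [-0.6  0.3  2.1] M [0.203 0.165 0.01 ] w 24.8 g 59.5
209.5 1568 mid [654.6  24.6 215.7] zmax 221.6 ang 117.5
200 766 mid [652.3  27.7 204.1] zmax 207.5 ang 21.400000000000006
```

The wing turns with the tool, so I'll continue the first sweep.

send_rows:
  targets:
    - {"gripper":1,"x":0,"y":0,"z":0.004,"ax":0,"ay":0,"az":7}
    - {"gripper":1,"x":0,"y":0,"z":0.004,"ax":0,"ay":0,"az":7}
    - {"gripper":1,"x":0,"y":0,"z":0.004,"ax":0,"ay":0,"az":7}
    - {"gripper":1,"x":0,"y":0,"z":0.004,"ax":0,"ay":0,"az":7}
    - {"gripper":1,"x":0,"y":0,"z":0.004,"ax":0,"ay":0,"az":7}

```text
clock: 10.78
position: [651.6, 26.4, 185.0]
ee_rot: [-0.657, 0.754, 0.0, -0.0]
contact_force: [-0.6, 1.4, 2.5]
gripper_width: 24.9
grasp_force: 59.7
```

send_rows:
  targets:
    - {"gripper":1,"x":0,"y":0,"z":0.004,"ax":0,"ay":0,"az":7}
    - {"gripper":1,"x":0,"y":0,"z":0.004,"ax":0,"ay":0,"az":7}
    - {"gripper":1,"x":0,"y":0,"z":0.004,"ax":0,"ay":0,"az":7}
    - {"gripper":1,"x":0,"y":0,"z":0.004,"ax":0,"ay":0,"az":7}
    - {"gripper":1,"x":0,"y":0,"z":0.004,"ax":0,"ay":0,"az":7}

```text
clock: 11.2
position: [651.4, 26.6, 184.8]
ee_rot: [-0.4, 0.917, 0.0, -0.0]
contact_force: [-2.3, 1.2, 3.3]
gripper_width: 24.7
grasp_force: 59.8
```

send_rows:
  targets:
    - {"gripper":1,"x":0,"y":0,"z":0.004,"ax":0,"ay":0,"az":7}
    - {"gripper":1,"x":0,"y":0,"z":0.004,"ax":0,"ay":0,"az":7}
    - {"gripper":1,"x":0,"y":0,"z":0.004,"ax":0,"ay":0,"az":7}
    - {"gripper":1,"x":0,"y":0,"z":0.004,"ax":0,"ay":0,"az":7}
    - {"gripper":1,"x":0,"y":0,"z":0.004,"ax":0,"ay":0,"az":7}

```text
clock: 11.62
position: [651.3, 26.8, 184.6]
ee_rot: [-0.106, 0.994, 0.0, -0.0]
contact_force: [-2.9, 2.3, 3.3]
gripper_width: 25.3
grasp_force: 59.8
```

send_rows:
  targets:
    - {"gripper":1,"x":0,"y":0,"z":0.004,"ax":0,"ay":0,"az":7}
    - {"gripper":1,"x":0,"y":0,"z":0.004,"ax":0,"ay":0,"az":7}
    - {"gripper":1,"x":0,"y":0,"z":0.004,"ax":0,"ay":0,"az":7}
    - {"gripper":1,"x":0,"y":0,"z":0.004,"ax":0,"ay":0,"az":7}
    - {"gripper":1,"x":0,"y":0,"z":0.004,"ax":0,"ay":0,"az":7}

```text
clock: 12.03
position: [651.3, 27.0, 184.4]
ee_rot: [0.198, 0.98, 0.0, -0.0]
contact_force: [-2.2, 2.5, 2.9]
gripper_width: 25.2
grasp_force: 59.8
```

send_rows:
  targets:
    - {"gripper":1,"x":0,"y":0,"z":0.004,"ax":0,"ay":0,"az":7}
    - {"gripper":1,"x":0,"y":0,"z":0.004,"ax":0,"ay":0,"az":7}
    - {"gripper":1,"x":0,"y":0,"z":0.004,"ax":0,"ay":0,"az":7}
    - {"gripper":1,"x":0,"y":0,"z":0.004,"ax":0,"ay":0,"az":7}
    - {"gripper":1,"x":0,"y":0,"z":0,"ax":0,"ay":0,"az":0}

```text
clock: 12.45
position: [651.4, 27.2, 184.2]
ee_rot: [0.428, 0.904, 0.0, -0.0]
contact_force: [-2.7, 3.3, 3.3]
gripper_width: 24.8
grasp_force: 59.8
```

```bash
python3 -c "
from h import *
look()"
```

```text
t 12.5 pos [651.4  27.2 184.2] yt 39.6 j [ 0.29  0.46  0.01 -0.   -1.12 -2.74] F [-3.4  4.8  3.2] M [ 1.085  0.873 -0.045] w 25.1 g 59.8
209.5 1536 mid [650.3  28.6 215.7] zmax 221.6 ang 129.9
200 789 mid [651.7  26.8 204.2] zmax 207.8 ang 44.599999999999994
```

send_rows:
  targets:
    - {"gripper":-1,"x":0,"y":0,"z":0,"ax":0,"ay":0,"az":0}
    - {"gripper":-1,"x":0,"y":0,"z":0,"ax":0,"ay":0,"az":0}
    - {"gripper":-1,"x":0,"y":0,"z":0,"ax":0,"ay":0,"az":0}
    - {"gripper":-1,"x":0,"y":0,"z":0,"ax":0,"ay":0,"az":0}
    - {"gripper":-1,"x":0,"y":0,"z":0,"ax":0,"ay":0,"az":0}

```text
clock: 12.92
position: [651.9, 26.1, 183.7]
ee_rot: [0.428, 0.904, -0.0, 0.0]
contact_force: [-0.1, 0.5, -0.3]
gripper_width: 83.3
grasp_force: 0.0
```

send_rows:
  targets:
    - {"gripper":-1,"x":0,"y":0,"z":0,"ax":0,"ay":0,"az":-3}
    - {"gripper":-1,"x":0,"y":0,"z":0,"ax":0,"ay":0,"az":-7}
    - {"gripper":-1,"x":0,"y":0,"z":0,"ax":0,"ay":0,"az":-7}
    - {"gripper":-1,"x":0,"y":0,"z":0,"ax":0,"ay":0,"az":-7}
    - {"gripper":-1,"x":0,"y":0,"z":0,"ax":0,"ay":0,"az":-7}

```text
clock: 13.33
position: [651.9, 26.3, 183.8]
ee_rot: [0.168, 0.986, -0.0, 0.0]
contact_force: [-0.0, 0.1, 0.5]
gripper_width: 85.8
grasp_force: 0.0
```

```bash
python3 -c "
from h import *
look()"
```

```text
t 13.38 pos [651.9  26.3 183.8] yt 70.9 j [ 0.29  0.46  0.01  0.   -1.12 -2.19] F [-0.  -0.3 -0.3] M [ 0.023 -0.023 -0.074] w 85.4 g 0.0
209.5 1445 mid [650.7  26.5 214.4] zmax 218.1 ang 129.6
200 813 mid [651.2  26.6 204.3] zmax 207.8 ang 72.5
```

send_rows:
  targets:
    - {"gripper":-1,"x":0,"y":0,"z":0,"ax":0,"ay":0,"az":-7}
    - {"gripper":-1,"x":0,"y":0,"z":0,"ax":0,"ay":0,"az":-7}
    - {"gripper":-1,"x":0,"y":0,"z":0,"ax":0,"ay":0,"az":-7}
    - {"gripper":-1,"x":0,"y":0,"z":0,"ax":0,"ay":0,"az":-7}
    - {"gripper":-1,"x":0,"y":0,"z":0,"ax":0,"ay":0,"az":-7}

```text
clock: 13.8
position: [651.9, 26.3, 183.8]
ee_rot: [-0.135, 0.991, -0.0, 0.0]
contact_force: [-0.9, 0.4, -0.8]
gripper_width: 85.3
grasp_force: 0.0
```

send_rows:
  targets:
    - {"gripper":-1,"x":0,"y":0,"z":0,"ax":0,"ay":0,"az":-7}
    - {"gripper":-1,"x":0,"y":0,"z":0,"ax":0,"ay":0,"az":-7}
    - {"gripper":-1,"x":0,"y":0,"z":0,"ax":0,"ay":0,"az":-7}
    - {"gripper":-1,"x":0,"y":0,"z":0,"ax":0,"ay":0,"az":-7}
    - {"gripper":-1,"x":0,"y":0,"z":0,"ax":0,"ay":0,"az":-7}

```text
clock: 14.22
position: [651.9, 26.3, 183.9]
ee_rot: [-0.427, 0.904, -0.0, 0.0]
contact_force: [-0.6, -0.1, 0.2]
gripper_width: 85.5
grasp_force: 0.0
```

send_rows:
  targets:
    - {"gripper":-1,"x":0,"y":0,"z":0,"ax":0,"ay":0,"az":-7}
    - {"gripper":-1,"x":0,"y":0,"z":0,"ax":0,"ay":0,"az":-7}
    - {"gripper":-1,"x":0,"y":0,"z":0,"ax":0,"ay":0,"az":-7}
    - {"gripper":-1,"x":0,"y":0,"z":0,"ax":0,"ay":0,"az":-7}
    - {"gripper":-1,"x":0,"y":0,"z":0,"ax":0,"ay":0,"az":-7}

```text
clock: 14.63
position: [651.9, 26.3, 183.9]
ee_rot: [-0.679, 0.734, -0.0, -0.0]
contact_force: [0.6, 0.0, 0.3]
gripper_width: 85.5
grasp_force: 0.0
```

send_rows:
  targets:
    - {"gripper":-1,"x":0,"y":0,"z":0,"ax":0,"ay":0,"az":-7}
    - {"gripper":-1,"x":0,"y":0,"z":0,"ax":0,"ay":0,"az":-7}
    - {"gripper":-1,"x":0,"y":0,"z":0,"ax":0,"ay":0,"az":-7}
    - {"gripper":-1,"x":0,"y":0,"z":0,"ax":0,"ay":0,"az":-7}
    - {"gripper":-1,"x":0,"y":0,"z":0,"ax":0,"ay":0,"az":-7}

```text
clock: 15.05
position: [651.9, 26.3, 183.9]
ee_rot: [0.868, -0.496, 0.0, 0.0]
contact_force: [0.3, 0.4, -0.2]
gripper_width: 85.3
grasp_force: 0.0
```

send_rows:
  targets:
    - {"gripper":-1,"x":0,"y":0,"z":0,"ax":0,"ay":0,"az":-7}
    - {"gripper":-1,"x":0,"y":0,"z":0,"ax":0,"ay":0,"az":-7}
    - {"gripper":-1,"x":0,"y":0,"z":0,"ax":0,"ay":0,"az":0}
    - {"gripper":-1,"x":0,"y":0,"z":0,"ax":0,"ay":0,"az":0}

```text
clock: 15.38
position: [651.8, 26.4, 183.9]
ee_rot: [0.921, -0.39, -0.0, 0.0]
contact_force: [0.8, -0.4, -0.6]
gripper_width: 85.4
grasp_force: 0.0
```

```bash
python3 -c "
from h import *
look()"
```

```text
t 15.43 pos [651.9  26.4 183.9] yt 224.1 j [ 0.29  0.46  0.01  0.   -1.12  0.48] F [0.2 0.7 0.4] M [ 0.017 -0.043  0.013] w 85.6 g 0.0
209.5 1100 mid [653.8  25.6 214.2] zmax 217.9 ang 129.7
200 781 mid [652.1  26.7 204.3] zmax 207.6 ang 41.80000000000001
```

send_rows:
  targets:
    - {"gripper":1,"x":0,"y":0,"z":0,"ax":0,"ay":0,"az":0}
    - {"gripper":1,"x":0,"y":0,"z":0,"ax":0,"ay":0,"az":0}
    - {"gripper":1,"x":0,"y":0,"z":0,"ax":0,"ay":0,"az":0}
    - {"gripper":1,"x":0,"y":0,"z":0,"ax":0,"ay":0,"az":0}
    - {"gripper":1,"x":0,"y":0,"z":0,"ax":0,"ay":0,"az":0}

```text
clock: 15.85
position: [652.0, 26.5, 184.0]
ee_rot: [0.921, -0.389, 0.0, -0.0]
contact_force: [-0.4, 3.6, 11.7]
gripper_width: 25.8
grasp_force: 34.9
```

send_rows:
  targets:
    - {"gripper":1,"x":0,"y":0,"z":0,"ax":0,"ay":0,"az":0}
    - {"gripper":1,"x":0,"y":0,"z":0.004,"ax":0,"ay":0,"az":7}
    - {"gripper":1,"x":0,"y":0,"z":0.004,"ax":0,"ay":0,"az":7}
    - {"gripper":1,"x":0,"y":0,"z":0.004,"ax":0,"ay":0,"az":7}
    - {"gripper":1,"x":0,"y":0,"z":0.004,"ax":0,"ay":0,"az":7}

```text
clock: 16.27
position: [651.8, 26.5, 184.1]
ee_rot: [0.798, -0.602, 0.0, -0.0]
contact_force: [-0.9, 1.1, 1.5]
gripper_width: 25.1
grasp_force: 60.2
```

send_rows:
  targets:
    - {"gripper":1,"x":0,"y":0,"z":0.004,"ax":0,"ay":0,"az":7}
    - {"gripper":1,"x":0,"y":0,"z":0.004,"ax":0,"ay":0,"az":7}
    - {"gripper":1,"x":0,"y":0,"z":0.004,"ax":0,"ay":0,"az":7}
    - {"gripper":1,"x":0,"y":0,"z":0.004,"ax":0,"ay":0,"az":7}
    - {"gripper":1,"x":0,"y":0,"z":0.004,"ax":0,"ay":0,"az":7}

```text
clock: 16.68
position: [651.6, 26.5, 183.9]
ee_rot: [-0.58, 0.814, 0.0, -0.0]
contact_force: [-1.8, 1.0, 1.6]
gripper_width: 25.1
grasp_force: 60.3
```

send_rows:
  targets:
    - {"gripper":1,"x":0,"y":0,"z":0.004,"ax":0,"ay":0,"az":7}
    - {"gripper":1,"x":0,"y":0,"z":0.004,"ax":0,"ay":0,"az":7}
    - {"gripper":1,"x":0,"y":0,"z":0.004,"ax":0,"ay":0,"az":7}
    - {"gripper":1,"x":0,"y":0,"z":0.004,"ax":0,"ay":0,"az":7}
    - {"gripper":1,"x":0,"y":0,"z":0.004,"ax":0,"ay":0,"az":7}

```text
clock: 17.1
position: [651.4, 26.7, 183.7]
ee_rot: [-0.309, 0.951, 0.0, -0.0]
contact_force: [-2.2, 1.4, 2.3]
gripper_width: 25.0
grasp_force: 60.4
```

send_rows:
  targets:
    - {"gripper":1,"x":0,"y":0,"z":0.004,"ax":0,"ay":0,"az":7}
    - {"gripper":1,"x":0,"y":0,"z":0.004,"ax":0,"ay":0,"az":7}
    - {"gripper":1,"x":0,"y":0,"z":0.004,"ax":0,"ay":0,"az":7}
    - {"gripper":1,"x":0,"y":0,"z":0.004,"ax":0,"ay":0,"az":7}
    - {"gripper":1,"x":0,"y":0,"z":0.004,"ax":0,"ay":0,"az":7}

```text
clock: 17.52
position: [651.3, 26.9, 183.5]
ee_rot: [-0.008, 1.0, 0.0, -0.0]
contact_force: [-2.5, 1.9, 2.1]
gripper_width: 24.8
grasp_force: 60.4
```

send_rows:
  targets:
    - {"gripper":1,"x":0,"y":0,"z":0.004,"ax":0,"ay":0,"az":7}
    - {"gripper":1,"x":0,"y":0,"z":0.004,"ax":0,"ay":0,"az":7}
    - {"gripper":1,"x":0,"y":0,"z":0.004,"ax":0,"ay":0,"az":7}
    - {"gripper":1,"x":0,"y":0,"z":0.004,"ax":0,"ay":0,"az":7}
    - {"gripper":1,"x":0,"y":0,"z":0,"ax":0,"ay":0,"az":0}

```text
clock: 17.93
position: [651.3, 27.0, 183.3]
ee_rot: [0.232, 0.973, 0.0, -0.0]
contact_force: [-2.3, 2.5, 3.0]
gripper_width: 24.7
grasp_force: 60.4
```

```bash
python3 - <<'E'
from h import *
a=[st()['wrist_torque'][2]]
look()
for i in range(2): a.append(arm.read_state()['wrist_torque'][2]); arm.get_image('wrist')
print(np.round(a,3),np.mean(a))
E
```

```text
t 17.93 pos [651.3  27.  183.3] yt 63.2 j [ 0.29  0.46  0.01 -0.   -1.12 -2.33] F [-2.3  2.5  3. ] M [0.81  0.854 0.006] w 24.7 g 60.4
t 17.98 pos [651.3  27.  183.3] yt 63.4 j [ 0.29  0.46  0.01 -0.   -1.12 -2.32] F [-2.8  3.4  3. ] M [ 0.933  0.857 -0.018] w 24.9 g 60.4
209.5 1536 mid [650.2  28.3 215.7] zmax 221.1 ang 147.9
200 806 mid [651.5  26.5 204.2] zmax 207.8 ang 62.9
[ 0.006 -0.018 -0.04 ] -0.0172168215310075
```

send_rows:
  targets:
    - {"gripper":1,"x":0,"y":0,"z":0.004,"ax":0,"ay":0,"az":7}
    - {"gripper":1,"x":0,"y":0,"z":0.004,"ax":0,"ay":0,"az":7}
    - {"gripper":1,"x":0,"y":0,"z":0.004,"ax":0,"ay":0,"az":7}
    - {"gripper":1,"x":0,"y":0,"z":0.004,"ax":0,"ay":0,"az":7}
    - {"gripper":1,"x":0,"y":0,"z":0,"ax":0,"ay":0,"az":0}

```text
clock: 18.5
position: [651.5, 27.2, 183.2]
ee_rot: [0.46, 0.888, 0.0, -0.0]
contact_force: [-2.9, 3.9, 3.9]
gripper_width: 24.8
grasp_force: 60.6
```

```bash
python3 - <<'E'
from h import *
a=[st()['wrist_torque'][2]]
for i in range(3): arm.get_image('wrist'); a.append(arm.read_state()['wrist_torque'][2])
print(np.round(a,3),np.mean(a))
E
```

```text
t 18.5 pos [651.5  27.2 183.2] yt 35.2 j [ 0.29  0.46  0.01 -0.   -1.12 -2.82] F [-2.9  3.9  3.9] M [ 1.238  1.057 -0.021] w 24.8 g 60.6
[-0.021 -0.083 -0.054 -0.027] -0.04624186909884531
```

Not bearing yet at 378° in total, so I'll regrip.

send_rows:
  targets:
    - {"gripper":-1,"x":0,"y":0,"z":0,"ax":0,"ay":0,"az":0}
    - {"gripper":-1,"x":0,"y":0,"z":0,"ax":0,"ay":0,"az":0}
    - {"gripper":-1,"x":0,"y":0,"z":0,"ax":0,"ay":0,"az":0}
    - {"gripper":-1,"x":0,"y":0,"z":0,"ax":0,"ay":0,"az":0}
    - {"gripper":-1,"x":0,"y":0,"z":0,"ax":0,"ay":0,"az":0}

```text
clock: 19.07
position: [652.0, 26.1, 182.6]
ee_rot: [0.459, 0.888, -0.0, 0.0]
contact_force: [0.1, 0.1, 0.1]
gripper_width: 83.2
grasp_force: 0.0
```

send_rows:
  targets:
    - {"gripper":-1,"x":0,"y":0,"z":0,"ax":0,"ay":0,"az":-7}
    - {"gripper":-1,"x":0,"y":0,"z":0,"ax":0,"ay":0,"az":-7}
    - {"gripper":-1,"x":0,"y":0,"z":0,"ax":0,"ay":0,"az":-7}
    - {"gripper":-1,"x":0,"y":0,"z":0,"ax":0,"ay":0,"az":-7}
    - {"gripper":-1,"x":0,"y":0,"z":0,"ax":0,"ay":0,"az":-7}

```text
clock: 19.48
position: [652.0, 26.2, 182.8]
ee_rot: [0.168, 0.986, -0.0, 0.0]
contact_force: [1.0, 0.2, -0.7]
gripper_width: 85.5
grasp_force: 0.0
```

send_rows:
  targets:
    - {"gripper":-1,"x":0,"y":0,"z":0,"ax":0,"ay":0,"az":-7}
    - {"gripper":-1,"x":0,"y":0,"z":0,"ax":0,"ay":0,"az":-7}
    - {"gripper":-1,"x":0,"y":0,"z":0,"ax":0,"ay":0,"az":-7}
    - {"gripper":-1,"x":0,"y":0,"z":0,"ax":0,"ay":0,"az":-7}
    - {"gripper":-1,"x":0,"y":0,"z":0,"ax":0,"ay":0,"az":-7}

```text
clock: 19.9
position: [651.9, 26.3, 182.8]
ee_rot: [-0.136, 0.991, -0.0, 0.0]
contact_force: [0.2, -1.3, 0.2]
gripper_width: 85.3
grasp_force: 0.0
```

send_rows:
  targets:
    - {"gripper":-1,"x":0,"y":0,"z":0,"ax":0,"ay":0,"az":-7}
    - {"gripper":-1,"x":0,"y":0,"z":0,"ax":0,"ay":0,"az":-7}
    - {"gripper":-1,"x":0,"y":0,"z":0,"ax":0,"ay":0,"az":-7}
    - {"gripper":-1,"x":0,"y":0,"z":0,"ax":0,"ay":0,"az":-7}
    - {"gripper":-1,"x":0,"y":0,"z":0,"ax":0,"ay":0,"az":-7}

```text
clock: 20.32
position: [652.0, 26.3, 182.8]
ee_rot: [-0.428, 0.904, -0.0, 0.0]
contact_force: [-0.1, 0.4, -0.7]
gripper_width: 85.5
grasp_force: 0.0
```

send_rows:
  targets:
    - {"gripper":-1,"x":0,"y":0,"z":0,"ax":0,"ay":0,"az":-7}
    - {"gripper":-1,"x":0,"y":0,"z":0,"ax":0,"ay":0,"az":-7}
    - {"gripper":-1,"x":0,"y":0,"z":0,"ax":0,"ay":0,"az":-7}
    - {"gripper":-1,"x":0,"y":0,"z":0,"ax":0,"ay":0,"az":-7}
    - {"gripper":-1,"x":0,"y":0,"z":0,"ax":0,"ay":0,"az":-7}

```text
clock: 20.73
position: [652.0, 26.3, 182.8]
ee_rot: [-0.68, 0.733, -0.0, 0.0]
contact_force: [0.2, 0.2, -0.4]
gripper_width: 85.1
grasp_force: 0.0
```

send_rows:
  targets:
    - {"gripper":-1,"x":0,"y":0,"z":0,"ax":0,"ay":0,"az":-7}
    - {"gripper":-1,"x":0,"y":0,"z":0,"ax":0,"ay":0,"az":-7}
    - {"gripper":-1,"x":0,"y":0,"z":0,"ax":0,"ay":0,"az":-7}
    - {"gripper":-1,"x":0,"y":0,"z":0,"ax":0,"ay":0,"az":-7}
    - {"gripper":-1,"x":0,"y":0,"z":0,"ax":0,"ay":0,"az":-7}

```text
clock: 21.15
position: [651.9, 26.2, 182.7]
ee_rot: [0.869, -0.495, 0.0, 0.0]
contact_force: [1.4, 0.2, -0.7]
gripper_width: 85.2
grasp_force: 0.0
```

send_rows:
  targets:
    - {"gripper":-1,"x":0,"y":0,"z":0,"ax":0,"ay":0,"az":-5}
    - {"gripper":-1,"x":0,"y":0,"z":0,"ax":0,"ay":0,"az":0}
    - {"gripper":-1,"x":0,"y":0,"z":0,"ax":0,"ay":0,"az":0}

```text
clock: 21.4
position: [651.9, 26.3, 182.8]
ee_rot: [0.888, -0.46, 0.0, 0.0]
contact_force: [-1.0, -0.6, -0.5]
gripper_width: 85.8
grasp_force: 0.0
```

```bash
python3 -c "
from h import *
look()"
```

```text
t 21.45 pos [651.9  26.3 182.8] yt 215.2 j [ 0.29  0.47  0.01  0.   -1.12  0.33] F [ 1.5 -0.5 -0.6] M [-0.006 -0.027 -0.021] w 85.4 g 0.0
209.5 1043 mid [652.9  25.3 213.7] zmax 216.9 ang 120.8
200 794 mid [652.3  26.3 204.2] zmax 207.5 ang 34.099999999999994
```

About 0.5–0.9 mm remains, so I'll grip and go on with torque readings.

send_rows:
  targets:
    - {"gripper":1,"x":0,"y":0,"z":0,"ax":0,"ay":0,"az":0}
    - {"gripper":1,"x":0,"y":0,"z":0,"ax":0,"ay":0,"az":0}
    - {"gripper":1,"x":0,"y":0,"z":0,"ax":0,"ay":0,"az":0}
    - {"gripper":1,"x":0,"y":0,"z":0,"ax":0,"ay":0,"az":0}
    - {"gripper":1,"x":0,"y":0,"z":0,"ax":0,"ay":0,"az":0}

```text
clock: 21.87
position: [651.9, 26.5, 182.9]
ee_rot: [0.888, -0.459, 0.0, -0.0]
contact_force: [-0.1, 2.9, 10.4]
gripper_width: 25.7
grasp_force: 35.0
```

send_rows:
  targets:
    - {"gripper":1,"x":0,"y":0,"z":0,"ax":0,"ay":0,"az":0}
    - {"gripper":1,"x":0,"y":0,"z":0.004,"ax":0,"ay":0,"az":7}
    - {"gripper":1,"x":0,"y":0,"z":0.004,"ax":0,"ay":0,"az":7}
    - {"gripper":1,"x":0,"y":0,"z":0.004,"ax":0,"ay":0,"az":7}
    - {"gripper":1,"x":0,"y":0,"z":0.004,"ax":0,"ay":0,"az":7}

```text
clock: 22.28
position: [651.7, 26.4, 183.0]
ee_rot: [0.749, -0.663, 0.0, 0.0]
contact_force: [0.2, 0.9, 2.5]
gripper_width: 24.9
grasp_force: 60.1
```

send_rows:
  targets:
    - {"gripper":1,"x":0,"y":0,"z":0.004,"ax":0,"ay":0,"az":7}
    - {"gripper":1,"x":0,"y":0,"z":0.004,"ax":0,"ay":0,"az":7}
    - {"gripper":1,"x":0,"y":0,"z":0.004,"ax":0,"ay":0,"az":7}
    - {"gripper":1,"x":0,"y":0,"z":0.004,"ax":0,"ay":0,"az":7}
    - {"gripper":1,"x":0,"y":0,"z":0,"ax":0,"ay":0,"az":0}

```text
clock: 22.7
position: [651.5, 26.5, 182.8]
ee_rot: [-0.568, 0.823, 0.0, -0.0]
contact_force: [-1.4, 0.7, 2.2]
gripper_width: 24.7
grasp_force: 60.2
```

```bash
cat >> h.py <<'E'
def tq(n=4):
    a=[st()['wrist_torque']]
    for i in range(n): arm.get_image('wrist'); a.append(arm.read_state()['wrist_torque'])
    print('Mz',np.round(np.array(a)[:,2],3),np.mean(a,0).round(3))
E
python3 -c "
from h import *
tq()"
```

```text
t 22.7 pos [651.5  26.5 182.8] yt 159.2 j [ 0.29  0.46  0.01 -0.   -1.12 -0.65] F [-1.4  0.7  2.2] M [ 0.15   0.503 -0.062] w 24.7 g 60.2
Mz [-0.062 -0.052 -0.085 -0.002 -0.032] [ 0.178  0.616 -0.046]
```

send_rows:
  targets:
    - {"gripper":1,"x":0,"y":0,"z":0.004,"ax":0,"ay":0,"az":7}
    - {"gripper":1,"x":0,"y":0,"z":0.004,"ax":0,"ay":0,"az":7}
    - {"gripper":1,"x":0,"y":0,"z":0.004,"ax":0,"ay":0,"az":7}
    - {"gripper":1,"x":0,"y":0,"z":0,"ax":0,"ay":0,"az":0}

```text
clock: 23.23
position: [651.4, 26.5, 182.7]
ee_rot: [-0.409, 0.913, 0.0, -0.0]
contact_force: [-3.3, 1.2, 4.1]
gripper_width: 25.2
grasp_force: 60.4
```

```bash
python3 -c "
from h import *
tq()"
```

```text
t 23.23 pos [651.4  26.5 182.7] yt 138.3 j [ 0.29  0.46  0.01 -0.   -1.12 -1.02] F [-3.3  1.2  4.1] M [ 0.403  0.983 -0.067] w 25.2 g 60.4
Mz [-0.067 -0.094 -0.054  0.002  0.077] [ 0.392  1.153 -0.027]
```

send_rows:
  targets:
    - {"gripper":1,"x":0,"y":0,"z":0.004,"ax":0,"ay":0,"az":7}
    - {"gripper":1,"x":0,"y":0,"z":0.004,"ax":0,"ay":0,"az":7}
    - {"gripper":1,"x":0,"y":0,"z":0.004,"ax":0,"ay":0,"az":7}
    - {"gripper":1,"x":0,"y":0,"z":0,"ax":0,"ay":0,"az":0}

```text
clock: 23.77
position: [651.3, 26.7, 182.6]
ee_rot: [-0.235, 0.972, 0.0, -0.0]
contact_force: [-4.0, 1.5, 5.0]
gripper_width: 25.0
grasp_force: 60.6
```

```bash
python3 -c "
from h import *
tq()"
```

```text
t 23.77 pos [651.3  26.7 182.6] yt 117.2 j [ 0.29  0.47  0.01 -0.   -1.12 -1.38] F [-4.   1.5  5. ] M [ 0.568  1.414 -0.047] w 25.0 g 60.6
Mz [-0.047 -0.013 -0.027  0.041 -0.028] [ 0.566  1.388 -0.015]
```

Still free at 476°. Next step.

send_rows:
  targets:
    - {"gripper":1,"x":0,"y":0,"z":0.004,"ax":0,"ay":0,"az":7}
    - {"gripper":1,"x":0,"y":0,"z":0.004,"ax":0,"ay":0,"az":7}
    - {"gripper":1,"x":0,"y":0,"z":0.004,"ax":0,"ay":0,"az":7}
    - {"gripper":1,"x":0,"y":0,"z":0.004,"ax":0,"ay":0,"az":7}
    - {"gripper":1,"x":0,"y":0,"z":0,"ax":0,"ay":0,"az":0}

```text
clock: 24.38
position: [651.3, 26.9, 182.5]
ee_rot: [0.007, 1.0, 0.0, -0.0]
contact_force: [-4.2, 1.6, 5.7]
gripper_width: 24.5
grasp_force: 60.7
```

```bash
python3 -c "
from h import *
tq()"
```

```text
t 24.38 pos [651.3  26.9 182.5] yt 89.2 j [ 0.29  0.46  0.01 -0.   -1.12 -1.87] F [-4.2  1.6  5.7] M [ 0.714  1.513 -0.118] w 24.5 g 60.7
Mz [-0.118 -0.159 -0.14  -0.082 -0.072] [ 0.738  1.497 -0.114]
```

send_rows:
  targets:
    - {"gripper":1,"x":0,"y":0,"z":0.004,"ax":0,"ay":0,"az":7}
    - {"gripper":1,"x":0,"y":0,"z":0.004,"ax":0,"ay":0,"az":7}
    - {"gripper":1,"x":0,"y":0,"z":0,"ax":0,"ay":0,"az":0}

```text
clock: 24.83
position: [651.3, 27.0, 182.5]
ee_rot: [0.129, 0.992, 0.0, -0.0]
contact_force: [-5.3, 2.2, 6.7]
gripper_width: 24.5
grasp_force: 60.7
```

```bash
python3 -c "
from h import *
tq()"
```

```text
t 24.83 pos [651.3  27.  182.5] yt 75.2 j [ 0.29  0.46  0.01 -0.   -1.12 -2.12] F [-5.3  2.2  6.7] M [ 0.86   1.454 -0.161] w 24.5 g 60.7
Mz [-0.161 -0.224 -0.154 -0.162 -0.211] [ 0.822  1.51  -0.182]
```

The wing nut bears now, at about 0.18 N m and climbing as expected.

send_rows:
  targets:
    - {"gripper":1,"x":0,"y":0,"z":0.004,"ax":0,"ay":0,"az":7}
    - {"gripper":1,"x":0,"y":0,"z":0.004,"ax":0,"ay":0,"az":7}
    - {"gripper":1,"x":0,"y":0,"z":0.003,"ax":0,"ay":0,"az":6}
    - {"gripper":1,"x":0,"y":0,"z":0,"ax":0,"ay":0,"az":0}

```text
clock: 25.37
position: [651.4, 27.1, 182.5]
ee_rot: [0.298, 0.954, 0.0, -0.0]
contact_force: [-5.3, 3.7, 6.5]
gripper_width: 25.0
grasp_force: 60.7
```

```bash
python3 -c "
from h import *
tq()"
```

```text
t 25.37 pos [651.4  27.1 182.5] yt 55.3 j [ 0.29  0.46  0.01 -0.   -1.12 -2.47] F [-5.3  3.7  6.5] M [ 0.908  1.575 -0.029] w 25.0 g 60.7
Mz [-0.029 -0.131 -0.142 -0.101 -0.101] [ 0.905  1.549 -0.101]
```

```bash
python3 - <<'E'
from h import *
im=look(); cv2.imwrite('pics/w6.png',cv2.resize(im[130:,110:400],None,fx=2,fy=2)[:,:,::-1]); tq(3)
E
```

```text
t 25.62 pos [651.4  27.1 182.5] yt 55.4 j [ 0.29  0.46  0.01 -0.   -1.12 -2.46] F [-5.4  2.5  5.9] M [ 0.934  1.562 -0.097] w 24.4 g 60.7
209.5 1465 mid [650.2  28.1 215.7] zmax 220.3 ang 140.1
200 817 mid [651.7  26.8 204.2] zmax 207.9 ang 58.2
t 25.62 pos [651.4  27.1 182.5] yt 55.4 j [ 0.29  0.46  0.01 -0.   -1.12 -2.46] F [-5.4  2.5  5.9] M [ 0.934  1.562 -0.097] w 24.4 g 60.7
Mz [-0.097 -0.108 -0.132 -0.114] [ 0.948  1.525 -0.113]
```

View pics/w6.png

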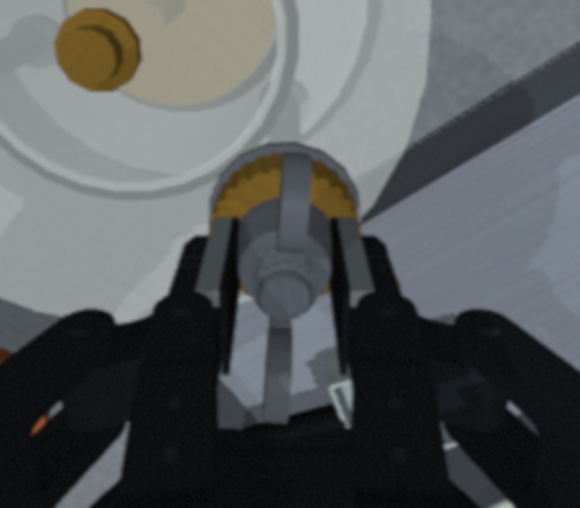

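The wing tracks the tool (wing at (290,300), pads tight at 235 and 335), so there is no slip. I'll read the last joint's effort as a second torque measure.

```bash
cat >> h.py <<'E'
def te(n=5):
    a=[];b=[]
    for i in range(n): s=arm.read_state(); a.append(s['wrist_torque'][2]); b.append(s['joint_efforts'][5]); arm.get_image('wrist')
    st(); print('Mz',np.mean(a).round(3),np.round(a,3),'eff6',np.mean(b).round(4),np.round(b,4))
E
python3 -c "
from h import *
te()"
```

```text
t 26.02 pos [651.4  27.1 182.5] yt 55.4 j [ 0.29  0.46  0.01 -0.   -1.12 -2.46] F [-5.2  3.   6.1] M [ 0.9    1.556 -0.092] w 24.9 g 60.7
Mz -0.132 [-0.114 -0.108 -0.121 -0.153 -0.163] eff6 0.1155 [0.1155 0.1155 0.1155 0.1155 0.1155]
```

send_rows:
  targets:
    - {"gripper":1,"x":0,"y":0,"z":0.003,"ax":0,"ay":0,"az":5}
    - {"gripper":1,"x":0,"y":0,"z":0.003,"ax":0,"ay":0,"az":5}
    - {"gripper":1,"x":0,"y":0,"z":0,"ax":0,"ay":0,"az":0}

```text
clock: 26.27
position: [651.4, 27.2, 182.5]
ee_rot: [0.38, 0.925, 0.0, -0.0]
contact_force: [-5.0, 3.4, 6.6]
gripper_width: 25.0
grasp_force: 60.8
```

```bash
python3 -c "
from h import *
te()"
```

```text
t 26.52 pos [651.4  27.2 182.4] yt 45.5 j [ 0.29  0.47  0.01 -0.   -1.12 -2.64] F [-4.7  3.7  6.5] M [0.94  1.528 0.011] w 25.1 g 60.7
Mz -0.013 [-0.017  0.005 -0.03  -0.044  0.018] eff6 -0.1126 [-0.4733 -0.0984 -0.0065  0.007   0.0082]
```

The static readings are dominated by stick friction, so I'll measure the real breakaway torque with tiny steps, reading right at the end of each.

send_rows:
  targets:
    - {"gripper":1,"x":0,"y":0,"z":0,"ax":0,"ay":0,"az":1}

```text
clock: 26.6
position: [651.4, 27.2, 182.4]
ee_rot: [0.387, 0.922, 0.0, -0.0]
contact_force: [-4.1, 2.9, 6.5]
gripper_width: 24.8
grasp_force: 60.7
```

```bash
python3 -c "
from h import *
te(5)"
```

```text
t 26.85 pos [651.4  27.2 182.4] yt 44.5 j [ 0.29  0.47  0.01 -0.   -1.12 -2.65] F [-5.1  2.9  6.4] M [0.939 1.548 0.143] w 25.2 g 60.7
Mz 0.238 [0.305 0.214 0.214 0.244 0.211] eff6 -0.2253 [-0.1483 -0.2845 -0.2666 -0.218  -0.209 ]
```

send_rows:
  targets:
    - {"gripper":1,"x":0,"y":0,"z":0,"ax":0,"ay":0,"az":1}
    - {"gripper":1,"x":0,"y":0,"z":0,"ax":0,"ay":0,"az":1}

```text
clock: 27.02
position: [651.4, 27.2, 182.4]
ee_rot: [0.403, 0.915, 0.0, -0.0]
contact_force: [-6.1, 3.0, 6.5]
gripper_width: 24.9
grasp_force: 60.7
```

```bash
python3 -c "
from h import *
te(5)"
```

```text
t 27.27 pos [651.4  27.2 182.4] yt 42.5 j [ 0.29  0.47  0.01 -0.   -1.12 -2.69] F [-4.7  3.4  7.3] M [0.961 1.533 0.221] w 25.0 g 60.7
Mz 0.269 [0.419 0.245 0.204 0.243 0.233] eff6 -0.2498 [-0.1953 -0.3149 -0.2826 -0.2326 -0.2236]
```

Slow driving shows a true torque of about 0.28–0.31 N m. A few degrees more brings it to target.

send_rows:
  targets:
    - {"gripper":1,"x":0,"y":0,"z":0,"ax":0,"ay":0,"az":1}
    - {"gripper":1,"x":0,"y":0,"z":0,"ax":0,"ay":0,"az":1}
    - {"gripper":1,"x":0,"y":0,"z":0,"ax":0,"ay":0,"az":1}
    - {"gripper":1,"x":0,"y":0,"z":0,"ax":0,"ay":0,"az":1}

```text
clock: 27.6
position: [651.5, 27.2, 182.4]
ee_rot: [0.435, 0.901, 0.0, -0.0]
contact_force: [-4.7, 3.1, 5.7]
gripper_width: 24.8
grasp_force: 60.7
```

```bash
python3 -c "
from h import *
te(5)"
```

```text
t 27.85 pos [651.5  27.2 182.4] yt 38.5 j [ 0.29  0.47  0.01 -0.   -1.12 -2.76] F [-5.3  4.4  6. ] M [0.953 1.532 0.211] w 24.8 g 60.7
Mz 0.279 [0.375 0.263 0.255 0.26  0.243] eff6 -0.2668 [-0.2199 -0.3282 -0.2987 -0.2482 -0.2391]
```

The tightening torque is about 0.33–0.37 N m, so I'll let go and lift away.

send_rows:
  targets:
    - {"gripper":-0.4,"x":0,"y":0,"z":0,"ax":0,"ay":0,"az":0}
    - {"gripper":-0.4,"x":0,"y":0,"z":0,"ax":0,"ay":0,"az":0}
    - {"gripper":-0.4,"x":0,"y":0,"z":0,"ax":0,"ay":0,"az":0}
    - {"gripper":-0.4,"x":0,"y":0,"z":0,"ax":0,"ay":0,"az":0}
    - {"gripper":-0.4,"x":0,"y":0,"z":0,"ax":0,"ay":0,"az":0}

```text
clock: 28.27
position: [652.0, 26.3, 181.5]
ee_rot: [0.436, 0.9, -0.0, 0.0]
contact_force: [-0.0, 0.1, 0.5]
gripper_width: 59.6
grasp_force: 0.0
```

send_rows:
  targets:
    - {"gripper":-0.4,"x":0,"y":0,"z":-2,"ax":0,"ay":0,"az":0}
    - {"gripper":-0.4,"x":0,"y":0,"z":-3,"ax":0,"ay":0,"az":0}
    - {"gripper":-0.4,"x":0,"y":0,"z":-3,"ax":0,"ay":0,"az":0}
    - {"gripper":-0.4,"x":0,"y":0,"z":-2,"ax":0,"ay":0,"az":0}
    - {"gripper":-0.4,"x":0,"y":0,"z":0,"ax":0,"ay":0,"az":0}

```text
clock: 28.68
position: [654.3, 26.3, 288.0]
ee_rot: [0.436, 0.9, 0.003, 0.005]
contact_force: [-0.5, 0.6, 0.7]
gripper_width: 59.9
grasp_force: 0.0
```

```bash
python3 -c "
from h import *
look()"
```

```text
t 28.73 pos [653.1  26.5 285. ] yt 38.3 j [ 0.29  0.4   0.17  0.   -1.33 -2.76] F [-0.1  0.3 -0.5] M [ 0.029 -0.008  0.003] w 59.5 g 0.0
209.5 342 mid [651.8  26.6 213.2] zmax 216.5 ang 124.5
200 287 mid [651.9  26.5 204.2] zmax 207.9 ang 97.2
```

```bash
python3 -c "
from h import *
print(arm.job_done())"
```

```text
the job is handed in; nothing more can be done
None
```

I snugged the clamp nut down first, then locked the wing nut onto it at roughly 0.33–0.37 N m, let go, and handed the job in; the hand-in returned no verdict. The clamp nut's torque is less certain: it is seated, at an estimated 0.17–0.28 N m, so possibly a little over the 0.2 N m snug range.

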